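# Load the strapping post

### The job

Get the load ready for strapping: slide the closed carton off the feed ledge, across the gap, onto the narrow post so that it rests level on the post alone, centred on it and square with it. Then set the flat closed tin down gently, lid up, on the middle of the carton, its sides parallel to the carton's. Don't let the carton tip or fall, and leave the pliers, spool and jar where they are.

Things in the scene. Friction and masses are not known exactly. Their poses are not given: they have to be found in the camera images.
- stand: fixed steel strapping stand on a base plate 170 x 350 x 6 mm, its place and yaw vary. Origin on the bench (underside of the plate); the stand's y axis runs from the feed ledge to the post, z up. It carries the ledge and the post, 50 mm apart, tops level at 80 mm above the bench
- ledge: the stand's feed ledge: bright steel table top 170 mm (x) by 220 mm (y), 10 mm thick, top 80 mm above the bench, no rims. Origin on the bench under its middle, 90 mm towards -y of the stand's origin; axes as the stand's
- post: the stand's narrow post: steel pad 60 x 60 mm on a thinner column. Origin on the bench under the pad's middle, 100 mm towards +y of the stand's origin; axes as the stand's. The open gap between ledge and pad is 50 mm
- post_top (a point): middle of the top face of the post's pad, 80 mm above the bench; axes as the stand's
- carton: closed brown cardboard carton with a tape strip, 110 mm (its x) by 130 mm (its y) by 70 mm high, 0.5 to 0.9 kg, too wide to grasp; starts on the ledge, its y axis roughly along the stand's y axis. Origin in the middle of its underside, z up
- tin: closed flat metal tin with square-cornered lid, 90 mm (its x) by 60 mm (its y) by 36 mm high, about 0.3 kg, lying lid up on the bench to the left of the stand. Origin in the middle of its underside, z up
- pliers: pliers with black handles lying on the bench, 140 mm long (x), 50 mm wide, 14 mm high; origin under their middle. To be left alone
- spool: black spool standing on the bench, 84 mm diameter, 46 mm high; origin under its middle. To be left alone
- jar: small grey round jar with a steel cap, 52 mm diameter, 60 mm high; origin under its middle. To be left alone
There are look-alikes about, which are no part of the job. What is shaped like the carton but purple is not meant.

How it is judged (in metres and radians):
On the way:
1. the carton rests level, centred and square on the post alone, with nothing on it yet (x of carton in the frame of post_top between -0.014 and 0.014 m and y of carton in the frame of post_top between -0.014 and 0.014 m and z of carton in the frame of post_top between -0.005 and 0.005 m and angle between carton's own z axis and vertical below 0.06 rad and angle between the x axis of carton and the x axis of post_top, either way round below 0.17 rad and contact force between carton and ledge below 0.05 N and contact force between carton and post above 1 N and linear speed of carton below 0.02 m/s and contact force between tin and carton below 0.01 N and distance between tin and carton above 0.12 m), for 0.3 s.
At the end, for the whole second after the job is handed in: carton on the post alone, clear of the ledge, level, its middle within 14 mm of the post's along each axis, sides within 10 degrees; tin lid up on the carton, middle within 14 mm of the carton's along each axis, sides parallel within 10 degrees; both at rest (x of carton in the frame of post_top between -0.014 and 0.014 m and y of carton in the frame of post_top between -0.014 and 0.014 m and z of carton in the frame of post_top between -0.005 and 0.005 m and angle between carton's own z axis and vertical below 0.06 rad and angle between the x axis of carton and the x axis of post_top, either way round below 0.17 rad and contact force between carton and ledge below 0.05 N and contact force between carton and post above 1 N and linear speed of each of carton, tin below 0.02 m/s and x of tin in the frame of carton between -0.014 and 0.014 m and y of tin in the frame of carton between -0.014 and 0.014 m and z of tin in the frame of carton between 0.064 and 0.076 m and angle between tin's own z axis and vertical below 0.08 rad and (angle between the x axis of tin and the x axis of carton, either way round below 0.17 rad or angle between the x axis of tin and the y axis of carton, either way round below 0.17 rad) and contact force between tin and carton above 0.5 N); the robot touches nothing.
It fails at once if the carton tips by more than 14 degrees or falls (angle between carton's own z axis and vertical above 0.25 rad or height (world z) of carton below 0.06 m).
It fails at once if the tin is dropped (contact force between the fingers and tin below 0.01 N and linear speed of tin above 0.6 m/s).
It fails at once if the pliers is moved by more than 40 mm (distance of pliers from where it was at the start of the episode above 0.04 m).
It fails at once if the spool is moved by more than 40 mm (distance of spool from where it was at the start of the episode above 0.04 m).
It fails at once if the jar is moved by more than 40 mm (distance of jar from where it was at the start of the episode above 0.04 m).
It also fails if it takes over 69 s, if anything falls off the work surface, if the arm or the gripper's body presses on something with over 40 N, if the wrist force passes 120 N, or if a joint passes its speed limit or range.

### The arm

A 7-joint arm with a two-finger parallel gripper is mounted at the origin on the work surface. World frame = base frame: x ahead of the robot, y to its left, z up, the work surface at z = 0. Lengths are in m, angles in degrees, forces in N, time in s.
With the tool pointing down it reaches from about 0.4 to 0.85 m from the base axis. Payload 4.4 kg.
Tool frame: the origin (TCP) lies at the centre of the arm's flange, where the gripper is bolted on; the fingertips stand 199 mm ahead of it and the grasp point (between the pads) lies 180 mm ahead of it; y points along the fingers, z is the direction in which the jaws open and shut, and the axes are right-handed (so a half turn about y gives the same grasp; the last joint's range is limited). The gripper opens to 94 mm and grips with 3 to 60 N. Pads are 16 mm wide; open, the fingers measure 119 mm over their backs; the gripper's body (75 mm by 177 mm) begins 78 mm behind the grasp point.
Start: joints at [-69.718, 36.005, 2.206, 86.941, -1.547, 57.084, -1.146], TCP at [0.265, 0.594, 0.405] pointing down, gripper open.
Joint ranges: [-175.42, 175.42], [-21.48, 121.26], [-71.46, 75.88], [10.55, 141.38], [-63.04, 243.04], [13.31, 113.54], [-168.57, 168.57]. Speed limits (degrees/s): [147.25, 147.25, 180, 180, 180, 180, 180].

### API

Orientations are given as [roll, pitch, yaw] about the fixed x, y, z axes, in that order (R = Rz(yaw) Ry(pitch) Rx(roll)).
In Python, from bench import manip, cams gives the robot as it stands. The module is installed in compiled form; this text tells all that it offers.
- The arm moves only by the tool arm_command, never from a script. Its argument "deltas" is a list of rows, each a list of 4 numbers: the shift along the tool's x, y, z in units of 40 mm (1.0 is 40 mm), then the turn about the tool's y in units of 6 degrees (1.0 is 6 degrees). A call has exactly 5 rows; each row shifts and turns the commanded pose from where the row before left it, along the tool's axes as they then stand; what a row does not reach is not made up. A row lasts 1/12 s, in which the tool goes at most 41.7 mm and 7.16 degrees, less where a joint would pass 70% of its speed; a pose out of reach is approached as far as the arm can. A call is refused whole if a number of a shift passes 1 or a number of a turn 1, either way. A call with a gripper value outside its range is refused whole. "claw" is the opening, from 0 (shut) to 1 (fully open), set as the call begins (left out, the last holds). The fingers move at their own pace and stop on an object; "grip_force" is the grip in N (left out, the last holds). Time passes only in rows, so rows that do not move let the fingers close, or fill a call up. It gives the time, the measured TCP pose, the force and the opening at its end, in the units of the state.
- manip.read_state(): the state, without advancing time (a new reading comes with each control period).
- cams.camera(name): name is "scene" or "top" or "wrist"; returns the picture (420x560x3 uint8, blue, green, red); there is no depth.
- cams.camera_info(name): a dict with "camera_matrix" (3x3 intrinsics, pixels), "R" (3x3) and "t" (3): a world point X has camera coordinates R X + t. Camera axes: x right, y down, z forward; pixel columns grow to the right and rows downward; lengths in m; the calibration is good to about 2 mm. A picture is of the moment at which its call begins: read the wrist's pose just before it. camera_info takes no time and is no camera call; for the wrist camera it gives the pose at the moment of the call.
- manip.finish_job(): hands the job in, once; it reports no verdict.
Trained networks look in the newest picture that a camera, given by its name, has taken for a name from the list of things; names that differ only in an ending like _2 or _b are one class to them, and where a whole thing is asked for, a point or a joint stands for the part that bears it (a point fixed in the world has none). Each returns a list of dicts, best first, with "score" (0 to 1); they miss things now and then, are a little off and sometimes report something else, mostly with a low value. They report only what shows in the picture. A call takes as long as a camera call. They do not tell look-alikes from the thing itself.
- cams.spot_in(camera, label): "rect" ([left, top, right, bottom] in pixels, round what is visible of it).
- cams.landmark_of(camera, label): "at" ([column, row] in pixels: a listed point, or the origin of a listed thing).
The state is a dict: "clock": time; "joints": joint angles; "qd": joint speeds; "tau": joint torques, N m; "position": TCP position; "tool_rot": TCP orientation; "force": force on the tool from outside, world axes, zero at the start; "wrist_torque": the same for the moment, N m; "opening": finger opening in m.
Only numpy, scipy, OpenCV 4.12 (cv2) and the standard library are available. Lean on these libraries where they do the work, as an engineer would, in place of code of your own. Each camera call takes 0.05 s, during which the arm holds its last target. There are 200 camera calls.

## Working session

There is one attempt and no reset: what is moved stays moved. The work goes in short steps, Python scripts to look and compute and a tool call to move; the robot and the scene stay as the last step left them, time stands still between calls to the robot, and variables do not carry over. Pictures are saved under pics/ and viewed, about 8 in all and at most 12, crops included, and the job is handed in when it is done.

Besides the shell and the picture viewer there is one more tool, called after "Call:" as name(argument=value, ...) on one line, values as JSON. arm_command: Moves the arm, as the interface text tells. Its arguments: {"type":"object","properties":{"deltas":{"type":"array"},"claw":{"type":"number"},"grip_force":{"type":"number"}},"required":["deltas"]}

```bash
mkdir -p pics; cat > h.py <<'E'
import numpy as np, cv2
from bench import manip, cams
def ray(cam,px):
    i=cams.camera_info(cam);K=np.array(i['camera_matrix']);R=np.array(i['R']);t=np.array(i['t'])
    d=R.T@np.linalg.inv(K)@np.array([px[0],px[1],1.]);return -R.T@t,d
def at(cam,px,z):
    o,d=ray(cam,px);return (o+d*(z-o[2])/d[2])
def proj(cam,X):
    i=cams.camera_info(cam);c=np.array(i['R'])@np.array(X,float)+np.array(i['t']);p=np.array(i['camera_matrix'])@c;return p[:2]/p[2]
E
python3 - <<'E'
from h import *
s=manip.read_state();print({k:np.round(v,3) for k,v in s.items()})
for c in ['scene','top']:
    im=cams.camera(c);cv2.imwrite(f'pics/{c}0.png',im)
    print(c,'cam at',np.round(ray(c,(0,0))[0],2))
    for l,z in [('stand',0),('ledge',0),('post_top',.08),('carton',.08),('tin',0),('pliers',0),('spool',0),('jar',0)]:
        for r in cams.landmark_of(c,l)[:2]: print(l,np.round(r['score'],2),np.round(r['at'],1),np.round(at(c,r['at'],z),3))
E
```

```text
{'clock': np.float64(0.0), 'joints': array([-69.716,  36.058,   2.202,  86.995,  -1.546,  57.082,  -1.146]), 'qd': array([ 0.022,  0.03 , -0.052,  0.031, -0.058,  0.042, -0.006]), 'tau': array([ 1.0000e-03, -5.4975e+01,  1.1440e+00, -1.8664e+01, -5.2000e-02,
        2.4000e-02,  0.0000e+00]), 'position': array([0.265, 0.593, 0.404]), 'tool_rot': array([-9.0105e+01, -2.0000e-03, -2.4053e+01]), 'force': array([ 0.418,  0.592, -0.174]), 'wrist_torque': array([ 0.03 , -0.028, -0.017]), 'opening': np.float64(0.094)}
scene cam at [ 0.94 -0.45  1.1 ]
stand 0.98 [267.5 255. ] [ 0.548 -0.071  0.   ]
ledge 0.68 [242.7 274. ] [ 0.531 -0.166  0.   ]
ledge 0.27 [334.2 171.6] [0.52  0.329 0.   ]
post_top 0.75 [288.4 226.1] [0.564 0.014 0.08 ]
carton 0.65 [185.  357.9] [ 0.601 -0.442  0.08 ]
carton 0.63 [236.6 261.4] [ 0.522 -0.17   0.08 ]
pliers 0.63 [280.2 169.5] [0.363 0.216 0.   ]
spool 0.77 [382.7 209. ] [0.738 0.299 0.   ]
jar 0.62 [354.4 126.4] [0.452 0.561 0.   ]
top cam at [0.31 0.09 1.26]
stand 0.86 [327.  193.7] [ 0.55  -0.073  0.   ]
post_top 0.61 [296.6 181.2] [0.573 0.022 0.08 ]
carton 0.88 [375.5 275.7] [ 0.301 -0.186  0.08 ]
carton 0.88 [445.9 178.9] [ 0.569 -0.406  0.08 ]
tin 0.86 [191.4 201.6] [0.536 0.336 0.   ]
tin 0.69 [325.4 194. ] [ 0.549 -0.068  0.   ]
pliers 0.66 [233.  258.9] [0.362 0.213 0.   ]
spool 0.82 [200.3 139.4] [0.73 0.31 0.  ]
jar 0.73 [115.5 229.4] [0.458 0.559 0.   ]
```

```bash
python3 -c "
import cv2,numpy as np
a=cv2.imread('pics/scene0.png');b=cv2.imread('pics/top0.png')
print(a.shape)"
```

```text
(420, 560, 3)
```

View pics/top0.png

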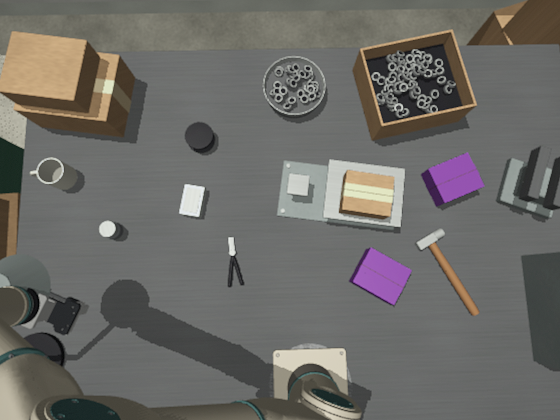

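View pics/scene0.png

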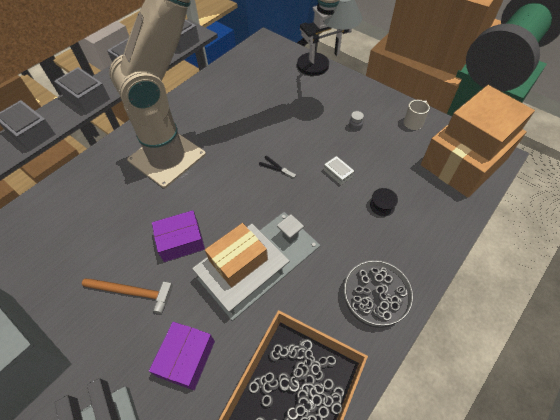

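The top view shows the stand's plate at about (278-405, 160-225), with the post pad at (298,186) and the carton on the ledge at (368,195). The tin is at (192,201). The purple boxes are look-alikes. Next I'll fit the outlines.

```bash
python3 - <<'E'
from h import *
im=cv2.imread('pics/top0.png')
big=cv2.resize(im[145:240,170:420],None,fx=3.2,fy=3.2,interpolation=cv2.INTER_CUBIC);cv2.imwrite('pics/crop1.png',big)
hsv=cv2.cvtColor(im,cv2.COLOR_BGR2HSV)
def fit(name,mask,box,z):
    m=np.zeros(mask.shape,np.uint8);l,t,r,b=box;m[t:b,l:r]=mask[t:b,l:r]*255
    cs,_=cv2.findContours(m,cv2.RETR_EXTERNAL,cv2.CHAIN_APPROX_NONE);c=max(cs,key=cv2.contourArea)
    W=np.array([at('top',p[0],z)[:2] for p in c],np.float32)
    (cx,cy),(w,h),a=cv2.minAreaRect(W);print(name,np.round([cx,cy,w,h],3),round(a,1),'px',cv2.boundingRect(c))
br=(hsv[...,0]>5)&(hsv[...,0]<35)&(hsv[...,1]>50)
g=hsv[...,2]
fit('carton(+side)',br,(335,160,400,225),.15)
fit('ledge',(g>150)|br,(318,150,412,235),.08)
fit('pad',(g>150),(280,165,316,205),.08)
fit('plate',(g>95)|br,(265,150,412,235),.006)
fit('tin',(g>150),(172,175,212,225),.036)
E
```

```text
carton(+side) [ 0.517 -0.16   0.137  0.119] 79.9 px (339, 170, 55, 49)
ledge [ 0.537 -0.157  0.248  0.179] 83.8 px (318, 159, 87, 68)
pad [0.563 0.02  0.1   0.114] 88.5 px (280, 165, 36, 40)
plate [ 0.555 -0.11   0.449  0.259] 88.7 px (265, 150, 147, 85)
tin [0.535 0.329 0.061 0.091] 79.5 px (179, 184, 26, 33)
```

View pics/crop1.png

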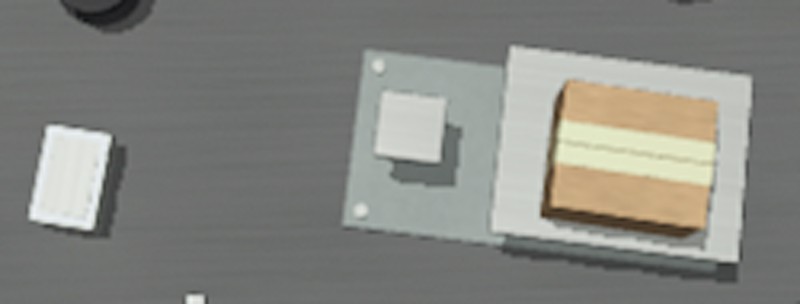

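The crop shows clear corners for the ledge (511,45)-(740,263), pad (381,90)-(441,163), carton top and tin. I'll fit the known sizes to these.

```bash
cat >> h.py <<'E'
from scipy.optimize import least_squares
def rect(cam,pts,z,sx,sy):
    P=np.array([at(cam,p,z)[:2] for p in pts])
    # order: (+x,+y),(+x,-y),(-x,-y),(-x,+y)
    L=np.array([[1,1],[1,-1],[-1,-1],[-1,1]])*[sx/2,sy/2]
    f=lambda v:(L@np.array([[np.cos(v[2]),np.sin(v[2])],[-np.sin(v[2]),np.cos(v[2])]])+v[:2]-P).ravel()
    r=least_squares(f,[*P.mean(0),0]);return np.r_[r.x[:2],np.degrees(r.x[2])],np.round(np.abs(r.fun).max()*1e3,1)
E
python3 - <<'E'
from h import *
cr=lambda l:[(x/3.2+170-.35,y/3.2+145-.35) for x,y in l]
for n,l,z,a,b in [('ledge',[(511,45),(751,76),(740,263),(491,231)],.08,.17,.22),
 ('pad',[(381,90),(446,97),(441,163),(374,156)],.08,.06,.06),
 ('plateTLBL?',[(364,49),(364,49),(343,226),(343,226)],.006,.17,0),
 ('carton',[(567,80),(718,100),(703,229),(549,206)],.15,.11,.13),
 ('tin',[(49,125),(112,134),(95,231),(29,220)],.036,.09,.06)]:
    v,e=rect('top',cr(l),z,a,b);print(n,np.round(v,3),e)
    if n=='ledge':
        c,s=np.cos(np.radians(v[2])),np.sin(np.radians(v[2]));Y=np.array([-s,c]);print(' post from ledge',v[:2]+.19*Y,'plate end mid',v[:2]+.265*Y)
def pad(cam): pass
E
```

```text
ledge [ 0.536 -0.169 -8.605] 2.4
 post from ledge [0.56395177 0.01851503] plate end mid [0.57517369 0.09267074]
pad [ 0.564  0.019 -7.3  ] 1.0
plateTLBL? [ 0.572  0.068 -8.151] 0.7
carton [  0.521  -0.163 -10.08 ] 1.4
tin [  0.534   0.327 -10.329] 0.7
```

Call:
arm_command(deltas=[[0.5, 0, -0.8, -0.52], [0.5, 0, -0.8, -0.52], [0.5, 0, -0.8, -0.52], [0.5, 0, -0.8, -0.52], [0.5, 0, -0.8, -0.52]], claw=0.7)

```text
clock: 1.32
position: [0.3108, 0.4095, 0.4048]
tool_rot: [-90.0, -0.0, -8.2]
force: [0.9, -0.6, 0.0]
opening: 0.0665
```

Call:
arm_command(deltas=[[0.3, 0, -0.9, 0], [0.3, 0, -0.9, 0], [0.3, 0, -0.9, 0], [0.3, 0, -0.9, 0], [0.3, 0, -0.9, 0]])

```text
clock: 1.73
position: [0.3439, 0.2226, 0.405]
tool_rot: [-90.0, -0.0, -8.4]
force: [0.4, -0.2, 0.1]
opening: 0.0656
```

Call:
arm_command(deltas=[[0.33, 0, -0.89, 0], [0.33, 0, -0.89, 0], [0.33, 0, -0.89, 0], [0.33, 0, -0.89, 0], [0.33, 0, -0.89, 0]])

```text
clock: 2.15
position: [0.3831, 0.0368, 0.4051]
tool_rot: [-90.0, -0.1, -8.4]
force: [1.1, 0.7, -0.3]
opening: 0.0659
```

Call:
arm_command(deltas=[[0.33, 0, -0.89, 0], [0.33, 0, -0.89, 0], [0.33, 0, -0.89, 0], [0.33, 0, -0.89, 0], [0.32, 0, -0.89, 0]])

```text
clock: 2.57
position: [0.4218, -0.1491, 0.405]
tool_rot: [-90.0, -0.1, -8.5]
force: [1.6, 1.1, -0.7]
opening: 0.066
```

```bash
cat >> h.py <<'E'
POST=np.array([.564,.019]);SY=-8.4
def tool():
    s=manip.read_state();d=np.array(s['position'])[:2]-POST;a=np.radians(SY)
    X=np.array([np.cos(a),np.sin(a)]);Y=np.array([-X[1],X[0]])
    print('t',round(float(s['clock']),2),'stand-frame rel post mm',np.round([d@X*1e3,d@Y*1e3],1),'z',np.round(s['position'][2],4),'rot',np.round(s['tool_rot'],1),'F',np.round(s['force'],1))
E
python3 - <<'E'
from h import *
tool()
for c in ['wrist','top']:
    cv2.imwrite(f'pics/{c}2.png',cams.camera(c))
a=cv2.imread('pics/wrist2.png');b=cv2.resize(cv2.imread('pics/top2.png')[140:260,270:430],(560,420),interpolation=cv2.INTER_CUBIC)
cv2.imwrite('pics/w2.png',cv2.resize(np.hstack([a,b]),(800,300)))
E
```

```text
t 2.57 stand-frame rel post mm [-116.1 -187.1] z 0.405 rot [-90.   -0.1  -8.5] F [ 1.6  1.1 -0.7]
```

View pics/w2.png

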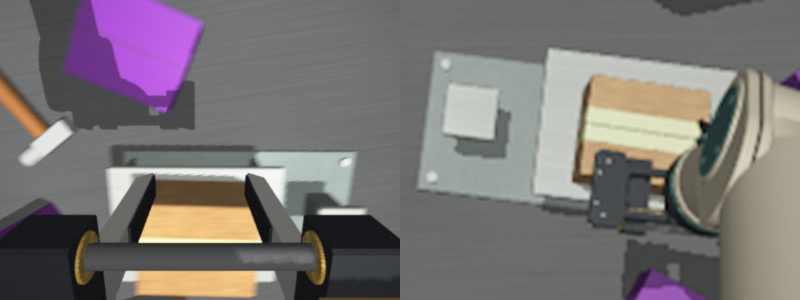

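Call:
arm_command(deltas=[[0, 0.55, 0, 0], [0, 0.55, 0, 0], [0, 0.55, 0, 0], [0, 0.55, 0, 0], [0, 0.55, 0, 0]])

```text
clock: 3.08
position: [0.4218, -0.1465, 0.294]
tool_rot: [-90.0, -0.0, -8.4]
force: [-0.1, -0.0, 0.6]
opening: 0.0661
```

Call:
arm_command(deltas=[[0.15, 0, 0, 0], [0.15, 0, 0, 0], [0.15, 0, 0, 0], [0.15, 0, 0, 0], [0.0, 0, 0, 0]])

```text
clock: 3.5
position: [0.4476, -0.1509, 0.296]
tool_rot: [-90.0, -0.3, -8.4]
force: [0.8, -0.3, 1.3]
opening: 0.0655
```

Call:
arm_command(deltas=[[0.07, 0, 0, 0], [0.07, 0, 0, 0], [0.07, 0, 0, 0], [0.07, 0, 0, 0], [0.07, 0, 0, 0]])

```text
clock: 3.92
position: [0.4581, -0.1526, 0.2946]
tool_rot: [-90.0, 0.3, -8.5]
force: [-8.0, 0.7, 6.3]
opening: 0.0655
```

```bash
python3 -c "
from h import *
tool()"
```

```text
t 3.92 stand-frame rel post mm [ -79.7 -185.3] z 0.2946 rot [-90.    0.3  -8.5] F [-8.   0.7  6.3]
```

Call:
arm_command(deltas=[[0.08, 0, 0, 0], [0.08, 0, 0, 0], [0.08, 0, 0, 0], [0.08, 0, 0, 0], [0.07, 0, 0, 0]])

```text
clock: 4.33
position: [0.4716, -0.1549, 0.2942]
tool_rot: [-90.0, 0.6, -8.5]
force: [-9.3, 0.6, 7.5]
opening: 0.0654
```

Call:
arm_command(deltas=[[0, 0, 0, 0], [0, 0, 0, 0], [0, 0, 0, 0], [-0.25, 0, 0, 0], [-0.7, 0, 0, 0]])

```text
clock: 4.75
position: [0.44, -0.1498, 0.2948]
tool_rot: [-90.0, -0.3, -8.4]
force: [0.5, -0.1, -0.8]
opening: 0.0659
```

Call:
arm_command(deltas=[[-0.1, -0.9, 0, 0], [0, -0.9, 0, 0], [0, -0.95, 0, 0], [0, 0, -0.9, 0.9], [0, 0, -0.9, 0.9]])

```text
clock: 5.17
position: [0.421, -0.2191, 0.4073]
tool_rot: [-90.0, -0.4, -19.2]
force: [-0.1, -0.5, 0.1]
opening: 0.066
```

```bash
python3 - <<'E'
from h import *
tool()
for c in ['scene','top']: cv2.imwrite(f'pics/{c}3.png',cams.camera(c))
b=cv2.resize(cv2.imread('pics/top3.png')[145:240,270:420],(480,304),interpolation=cv2.INTER_CUBIC)
a=cv2.resize(cv2.imread('pics/scene3.png')[195:325,180:330],(320,277),interpolation=cv2.INTER_CUBIC)
o=np.zeros((304,800,3),np.uint8);o[:304,:480]=b;o[:277,480:]=a;cv2.imwrite('pics/p3.png',o)
E
```

```text
t 5.17 stand-frame rel post mm [-106.7 -256.4] z 0.4073 rot [-90.   -0.4 -19.2] F [-0.1 -0.5  0.1]
```

View pics/p3.png

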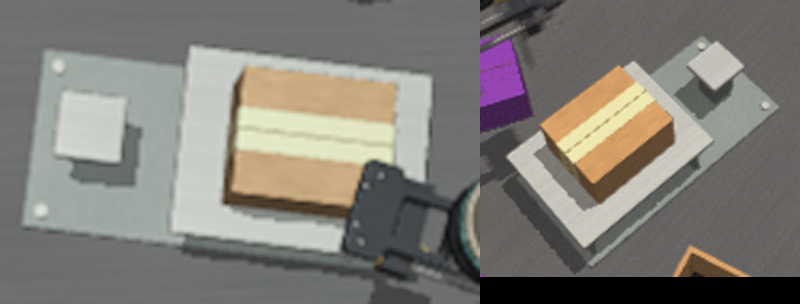

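```bash
cat >> h.py <<'E'
def rel(p):
    d=np.array(p[:2])-POST;a=np.radians(SY);X=np.array([np.cos(a),np.sin(a)]);Y=np.array([-X[1],X[0]])
    return np.round([d@X*1e3,d@Y*1e3],1)
E
python3 - <<'E'
from h import *
cr=lambda l:[(x/3.2+270-.35,y/3.2+145-.35) for x,y in l]
W=[at('top',p,.15) for p in cr([(247,66),(397,86),(231,194)])]
for w in W: print(rel(w))
P=[at('top',p,.08) for p in cr([(63,91),(127,95),(122,162),(55,157)])]
print('pad',[rel(w) for w in P],'mean',np.mean([rel(w) for w in P],0))
sc=lambda l:[((x-480)/2.133+180-.3,y/2.133+195-.3) for x,y in l]
print('pad scene',np.mean([rel(at('scene',p,.08)) for p in sc([(717,40),(744,57),(716,78),(687,60)])],0))
for r in cams.landmark_of('scene','carton')+cams.landmark_of('top','carton'): print(r['score'],r['at'],rel(at('scene',r['at'],.08)),rel(at('top',r['at'],.08)))
E
```

```text
[  52.1 -123.8]
[  50.3 -251.2]
[ -58.5 -120.9]
pad [array([29.1, 27.7]), array([ 32.4, -29.4]), array([-28.6, -31.6]), array([-31.3,  27.8])] mean [ 0.4   -1.375]
pad scene [-5.75  8.4 ]
0.9 [240.3, 261.2] [  -7.7 -184.6] [-234.8  132.8]
0.72 [184.5, 357.0] [ 101.6 -450. ] [-501.7  245.3]
0.61 [180.1, 243.2] [-173.3 -277.9] [-205.6  304.5]
0.81 [362.2, 191.3] [ 66.1 255. ] [   1.6 -183.9]
0.81 [443.0, 181.8] [219.1 475.2] [  57.4 -411.5]
0.2 [190.6, 201.2] [-276.1 -169.2] [-85.5 294. ]
```

Call:
arm_command(deltas=[[0.4, 0, 0, 0.88], [0.4, 0, 0, 0.88], [0.3, 0, 0, 0.88], [0, 0, 0.2, 0.88], [0, 0, 0.2, 0.88]])

```text
clock: 5.78
position: [0.47, -0.2235, 0.404]
tool_rot: [-90.0, 0.1, -45.8]
force: [0.2, -0.1, 0.3]
opening: 0.0659
```

Call:
arm_command(deltas=[[0, 0, 0.2, 0.88], [0, 0, 0.2, 0.88], [0, 0, 0.2, 0.88], [0, 0, 0.2, 0.88], [0, 0, 0.2, 0.88]])

```text
clock: 6.2
position: [0.5028, -0.2005, 0.404]
tool_rot: [-90.0, 0.1, -72.1]
force: [-0.4, -0.2, -0.0]
opening: 0.0662
```

Call:
arm_command(deltas=[[0, 0, 0, 0.88], [0, 0, 0, 0.88], [0, 0, 0, 0.88], [0, 0, 0, 0.88], [0, 0, 0, 0.88]])

```text
clock: 6.62
position: [0.5026, -0.2008, 0.404]
tool_rot: [-90.1, 0.1, -98.5]
force: [0.0, -0.2, -0.4]
opening: 0.0657
```

```bash
python3 -c "
from h import *
tool();print(np.round(manip.read_state()['joints'],1))"
```

```text
t 6.62 stand-frame rel post mm [ -28.7 -226.4] z 0.404 rot [-90.1   0.1 -98.5] F [ 0.  -0.2 -0.4]
[ -2.5  30.3  32.4 105.  -20.5  50.7  31. ]
```

Call:
arm_command(deltas=[[0.54, 0, 0.22, 0], [0.54, 0, 0.22, 0], [0.54, 0, 0.2, 0], [0, 0, 0, 0], [0, 0, 0, 0]])

```text
clock: 7.03
position: [0.5181, -0.2701, 0.4038]
tool_rot: [-90.1, 0.0, -98.4]
force: [0.2, 0.4, 0.2]
opening: 0.0657
```

Call:
arm_command(deltas=[[0, 0.54, 0, 0], [0, 0.54, 0, 0], [0, 0.54, 0, 0], [0, 0.54, 0, 0], [0, 0.54, 0, 0]])

```text
clock: 7.45
position: [0.5182, -0.2678, 0.2953]
tool_rot: [-90.1, 0.1, -98.3]
force: [0.6, 0.2, -0.0]
opening: 0.0657
```

```bash
python3 -c "
from h import *
tool()"
```

```text
t 7.45 stand-frame rel post mm [  -3.4 -290.4] z 0.2953 rot [-90.1   0.1 -98.3] F [ 0.6  0.2 -0. ]
```

Call:
arm_command(deltas=[[-0.16, 0, 0, 0], [-0.16, 0, 0, 0], [-0.16, 0, 0, 0], [-0.12, 0, 0, 0], [-0.1, 0, 0, 0]])

```text
clock: 7.87
position: [0.5228, -0.2415, 0.2979]
tool_rot: [-89.9, 0.0, -98.4]
force: [-0.4, 0.5, -0.4]
opening: 0.0658
```

Call:
arm_command(deltas=[[-0.12, 0, 0, 0], [-0.14, 0, 0, 0], [-0.16, 0, 0, 0], [-0.16, 0, 0, 0], [-0.16, 0, 0, 0]])

```text
clock: 8.28
position: [0.5263, -0.2153, 0.2978]
tool_rot: [-89.8, -0.2, -98.6]
force: [-1.3, -6.0, 3.9]
opening: 0.0658
```

Call:
arm_command(deltas=[[-0.16, 0, 0, 0], [-0.16, 0, 0, 0], [-0.16, 0, 0, 0], [-0.14, 0, 0, 0], [-0.1, 0, 0, 0]])

```text
clock: 8.7
position: [0.5307, -0.1866, 0.2978]
tool_rot: [-89.8, -0.2, -98.5]
force: [-0.5, -5.3, 3.1]
opening: 0.0659
```

```bash
python3 - <<'E'
from h import *
tool()
for c in ['scene','top']: cv2.imwrite(f'pics/{c}4.png',cams.camera(c))
b=cv2.resize(cv2.imread('pics/top4.png')[145:240,270:420],(480,304),interpolation=cv2.INTER_CUBIC)
a=cv2.resize(cv2.imread('pics/scene4.png')[195:325,180:330],(320,277),interpolation=cv2.INTER_CUBIC)
o=np.zeros((304,800,3),np.uint8);o[:304,:480]=b;o[:277,480:]=a;cv2.imwrite('pics/p4.png',o)
E
```

```text
t 8.7 stand-frame rel post mm [  -2.9 -208.3] z 0.2978 rot [-89.8  -0.2 -98.5] F [-0.5 -5.3  3.1]
```

View pics/p4.png

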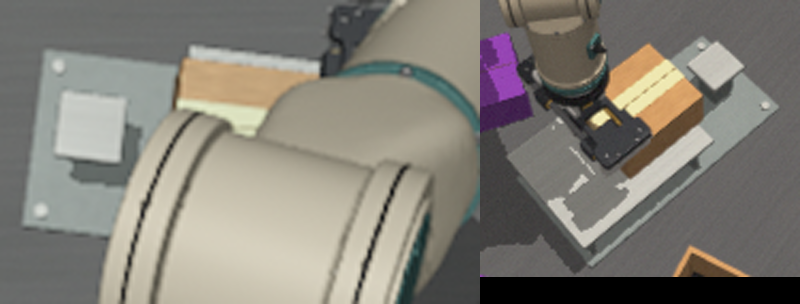

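Call:
arm_command(deltas=[[-0.12, 0, 0, 0], [-0.15, 0, 0, 0], [-0.15, 0, 0, 0], [-0.15, 0, 0, 0], [-0.15, 0, 0, 0]])

```text
clock: 9.22
position: [0.5348, -0.1586, 0.2977]
tool_rot: [-89.8, -0.2, -98.6]
force: [-0.0, -6.2, 4.7]
opening: 0.0656
```

Call:
arm_command(deltas=[[-0.15, 0, 0, 0], [-0.15, 0, 0, 0], [-0.15, 0, 0, 0], [-0.15, 0, 0, 0], [-0.15, 0, 0, 0]])

```text
clock: 9.63
position: [0.5393, -0.1289, 0.2977]
tool_rot: [-89.8, -0.2, -98.6]
force: [-0.2, -7.3, 3.7]
opening: 0.0658
```

Call:
arm_command(deltas=[[-0.15, 0, 0, 0], [-0.15, 0, 0, 0], [-0.12, 0, 0, 0], [-0.1, 0, 0, 0], [0, 0, 0, 0]])

```text
clock: 10.05
position: [0.5426, -0.1074, 0.2976]
tool_rot: [-89.9, -0.1, -98.5]
force: [0.2, -5.6, 3.2]
opening: 0.0658
```

```bash
python3 - <<'E'
from h import *
tool()
for c in ['scene','top']: cv2.imwrite(f'pics/{c}5.png',cams.camera(c))
b=cv2.resize(cv2.imread('pics/top5.png')[145:240,255:355],(400,380),interpolation=cv2.INTER_CUBIC)
a=cv2.resize(cv2.imread('pics/scene5.png')[190:290,220:320],(400,400),interpolation=cv2.INTER_CUBIC)
o=np.zeros((400,800,3),np.uint8);o[:380,:400]=b;o[:,400:]=a;cv2.imwrite('pics/p5.png',o)
E
```

```text
t 10.05 stand-frame rel post mm [  -2.7 -128.2] z 0.2976 rot [-89.9  -0.1 -98.5] F [ 0.2 -5.6  3.2]
```

View pics/p5.png

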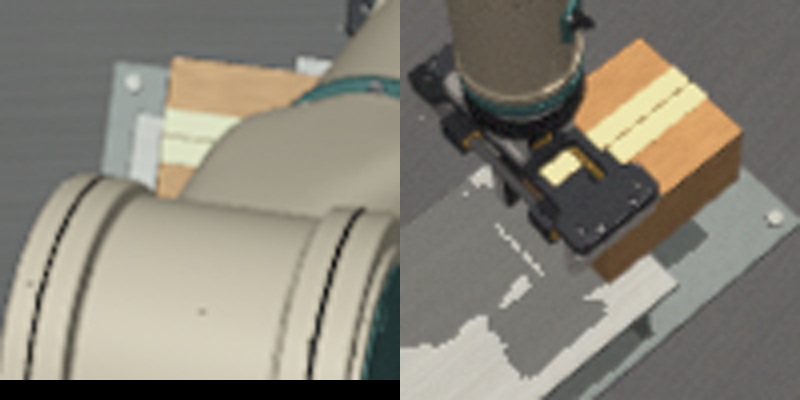

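```bash
python3 - <<'E'
from h import *
print(rel(at('top',(172/4+255-.4,58/4+145-.4),.15)))
for x,y in[(640,39),(742,130)]: print(rel(at('scene',((x-400)/4+220-.4,y/4+190-.4),.15)))
E
```

```text
[52.9 10.1]
[-53.5   9.7]
[53.5 10.2]
```

Call:
arm_command(deltas=[[-0.1, 0, 0, 0], [-0.12, 0, 0, 0], [-0.12, 0, 0, 0], [-0.12, 0, 0, 0], [-0.12, 0, 0, 0]])

```text
clock: 10.57
position: [0.5457, -0.0854, 0.2975]
tool_rot: [-89.9, -0.2, -98.6]
force: [-1.3, -6.6, 5.5]
opening: 0.066
```

Call:
arm_command(deltas=[[-0.12, 0, 0, 0], [-0.12, 0, 0, 0], [-0.1, 0, 0, 0], [-0.1, 0, 0, 0], [-0.08, 0, 0, 0]])

```text
clock: 10.98
position: [0.5488, -0.0647, 0.2975]
tool_rot: [-89.9, -0.2, -98.6]
force: [-1.1, -7.9, 4.6]
opening: 0.0659
```

Call:
arm_command(deltas=[[-0.08, 0, 0, 0], [-0.08, 0, 0, 0], [-0.06, 0, 0, 0], [-0.06, 0, 0, 0], [0, 0, 0, 0]])

```text
clock: 11.4
position: [0.5505, -0.0534, 0.2974]
tool_rot: [-89.9, -0.1, -98.6]
force: [-1.3, -5.9, 5.5]
opening: 0.0655
```

```bash
python3 - <<'E'
from h import *
tool()
for c in ['scene','top']: cv2.imwrite(f'pics/{c}6.png',cams.camera(c))
b=cv2.resize(cv2.imread('pics/top6.png')[145:240,245:345],(400,380),interpolation=cv2.INTER_CUBIC)
a=cv2.resize(cv2.imread('pics/scene6.png')[180:280,230:330],(400,400),interpolation=cv2.INTER_CUBIC)
o=np.zeros((400,800,3),np.uint8);o[:380,:400]=b;o[:,400:]=a;cv2.imwrite('pics/p6.png',o)
E
```

```text
t 11.4 stand-frame rel post mm [ -2.8 -73.6] z 0.2974 rot [-89.9  -0.1 -98.6] F [-1.3 -5.9  5.5]
```

View pics/p6.png

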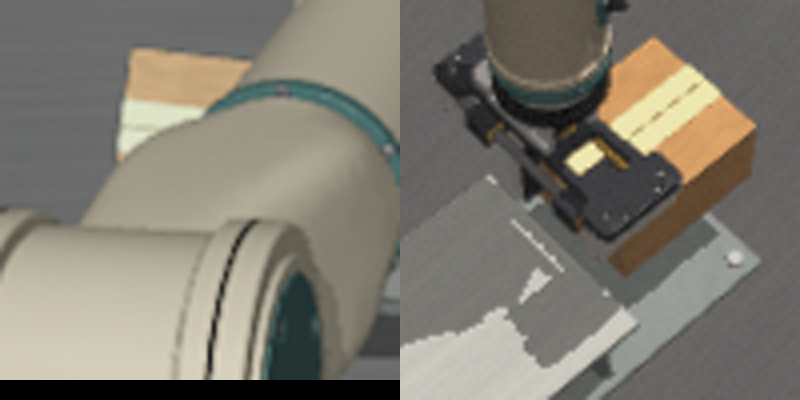

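```bash
python3 - <<'E'
from h import *
print(rel(at('top',(131/4+245-.4,48/4+145-.4),.15)))
for x,y in[(655,38),(756,130)]: print(rel(at('scene',((x-400)/4+230-.4,y/4+180-.4),.15)))
E
```

```text
[53.2 65.2]
[-53.2  64.7]
[55.8 62. ]
```

Call:
arm_command(deltas=[[0.1, 0, 0, 0], [0.3, 0, 0, 0], [0.6, 0, 0, 0], [0.2, -0.7, 0, 0], [0, -0.9, 0, 0]])

```text
clock: 11.92
position: [0.5414, -0.1014, 0.3589]
tool_rot: [-90.4, -0.0, -98.7]
force: [1.3, -0.2, 1.2]
opening: 0.0657
```

Call:
arm_command(deltas=[[0, -0.9, 0, 0], [0, -0.3, 0, -0.8], [0, 0, 0, -0.98], [0, 0, 0, -0.98], [0, 0, 0, -0.98]], claw=1.0)

```text
clock: 12.33
position: [0.543, -0.0989, 0.4087]
tool_rot: [-90.0, 0.1, -75.7]
force: [-1.1, -0.6, 0.1]
opening: 0.0931
```

Call:
arm_command(deltas=[[0, 0, 0, -0.98], [0, 0, 0, -0.98], [0, 0, 0, -0.98], [0, 0, 0, -0.98], [0, 0, 0, -0.98]])

```text
clock: 12.75
position: [0.5429, -0.0991, 0.4082]
tool_rot: [-90.0, 0.1, -46.3]
force: [1.1, -0.4, -0.4]
opening: 0.094
```

Call:
arm_command(deltas=[[0, 0, 0, -0.98], [0, 0, 0, -0.98], [0, 0, 0, -0.98], [0, 0, 0, -0.98], [0, 0, 0, -0.98]])

```text
clock: 13.17
position: [0.5429, -0.0991, 0.4082]
tool_rot: [-90.0, 0.1, -16.9]
force: [0.9, -0.3, -0.2]
opening: 0.0937
```

```bash
python3 -c "
from h import *
tool();print(manip.read_state()['position'])"
```

```text
t 13.17 stand-frame rel post mm [  -3.6 -119.9] z 0.4082 rot [-90.    0.1 -16.9] F [ 0.9 -0.3 -0.2]
[ 0.54287802 -0.09908784  0.40821365]
```

Call:
arm_command(deltas=[[0, 0, 0, -0.55], [0, 0, 0, -0.55], [-0.19, 0, 0.95, 0], [-0.19, 0, 0.95, 0], [-0.19, 0, 0.95, 0]])

```text
clock: 13.58
position: [0.5414, 0.0176, 0.4083]
tool_rot: [-90.0, 0.1, -10.8]
force: [0.8, 0.3, -0.4]
opening: 0.0941
```

Call:
arm_command(deltas=[[-0.19, 0, 0.95, 0], [-0.19, 0, 0.95, 0], [-0.19, 0, 0.95, 0], [-0.19, 0, 0.95, 0], [-0.19, 0, 0.95, 0]])

```text
clock: 14.0
position: [0.5388, 0.2125, 0.4083]
tool_rot: [-90.0, 0.1, -10.6]
force: [1.9, 0.0, 0.5]
opening: 0.0941
```

Call:
arm_command(deltas=[[-0.19, 0, 0.95, 0], [-0.19, 0, 0.95, 0], [-0.19, 0, 0.9, 0], [0, 0, 0, 0], [0, 0, 0, 0]])

```text
clock: 14.42
position: [0.5365, 0.3276, 0.4076]
tool_rot: [-90.0, 0.2, -10.3]
force: [-0.6, -0.4, -0.7]
opening: 0.0941
```

```bash
python3 - <<'E'
from h import *
tool();print(manip.read_state()['position'])
for c in ['wrist','top','scene']: cv2.imwrite(f'pics/{c}7.png',cams.camera(c))
b=cv2.resize(cv2.imread('pics/top7.png')[140:240,250:350],(300,300),interpolation=cv2.INTER_CUBIC)
a=cv2.imread('pics/wrist7.png');s=cv2.resize(cv2.imread('pics/scene7.png')[180:280,230:330],(300,300),interpolation=cv2.INTER_CUBIC)
o=np.zeros((600,800,3),np.uint8);o[:375,:500]=cv2.resize(a,(500,375));o[:300,500:]=b;o[300:,500:]=s;cv2.imwrite('pics/p7.png',o)
for c,l,z in [('wrist','tin',0),('top','carton',.08),('top','tin',0),('scene','carton',.08)]:
    for r in cams.landmark_of(c,l)[:2]: print(c,l,r['score'],r['at'],np.round(at(c,r['at'],z),4),rel(at(c,r['at'],z)))
E
```

```text
t 14.42 stand-frame rel post mm [-72.3 301.3] z 0.4076 rot [-90.    0.2 -10.3] F [-0.6 -0.4 -0.7]
[0.53649998 0.32763427 0.40761067]
wrist tin 0.79 [284.8, 179.8] [0.5368 0.3279 0.    ] [-72.  301.6]
top carton 0.93 [296.2, 183.9] [0.5648 0.0236 0.08  ] [0.1 4.7]
top carton 0.87 [377.9, 274.0] [ 0.3059 -0.1928  0.08  ] [-224.4 -247.3]
top tin 0.62 [190.8, 204.5] [0.527  0.3377 0.    ] [-83.2 309.9]
scene carton 0.88 [180.9, 240.2] [ 0.3463 -0.2223  0.08  ] [-180.1 -270.5]
scene carton 0.59 [185.6, 358.3] [ 0.6032 -0.4415  0.08  ] [ 106.  -449.8]
```

View pics/p7.png

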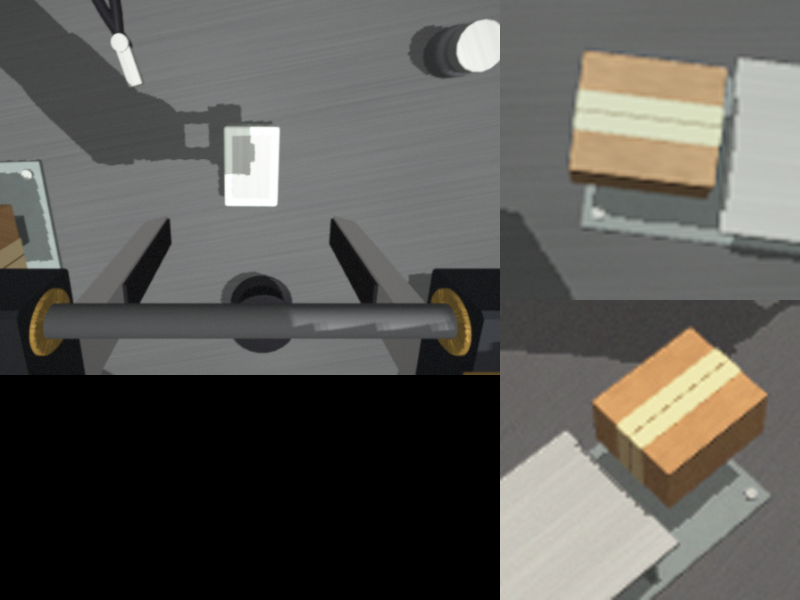

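The carton stands alone and level on the post, clear of the ledge. The tin sits squarely between the fingers. I'll fit both numerically.

```bash
python3 - <<'E'
from h import *
v,e=rect('top',[((x-500)/3+250-.35,y/3+140-.35) for x,y in [(584,51),(727,68),(716,188),(571,171)]],.15,.11,.13);print('carton top',v,e,rel(v))
v,e=rect('scene',[((x-500)/3+230-.35,(y-300)/3+180-.35) for x,y in [(767,396),(669,474),(593,404),(690,328)]],.15,.11,.13);print('carton scene',v,e,rel(v))
v,e=rect('wrist',[(x*1.12,y*1.12) for x,y in [(278,206),(225,206),(224,126),(279,127)]],.036,.09,.06);print('tin',v,e)
E
```

```text
carton top [ 0.56178451  0.01803683 -7.97886198] 0.8 [-2.1 -1.3]
carton scene [ 0.5645286   0.01874911 -8.17477583] 2.4 [ 0.6 -0.2]
tin [  0.53725102   0.32532662 -10.83987255] 0.9
```

Call:
arm_command(deltas=[[0, 0.8, 0, 0], [0, 0.8, 0, 0], [0, 0.8, 0, 0], [0, 0.8, 0, 0], [0, 0.8, 0, 0]])

```text
clock: 15.18
position: [0.5381, 0.3244, 0.2477]
tool_rot: [-90.0, -0.0, -10.7]
force: [0.3, 0.7, 0.6]
opening: 0.0937
```

Call:
arm_command(deltas=[[0, 0.4, 0, 0], [0, 0.3, 0, 0], [0, 0.27, 0, 0], [0, 0, 0, 0], [0, 0, 0, 0]])

```text
clock: 15.6
position: [0.5382, 0.3251, 0.2103]
tool_rot: [-90.0, -0.0, -10.6]
force: [-0.3, 0.0, -0.2]
opening: 0.0938
```

Call:
arm_command(deltas=[[0, 0, 0, 0], [0, 0, 0, 0], [0, 0, 0, 0], [0, 0, 0, 0], [0, 0, 0, 0]], claw=0.5, grip_force=25)

```text
clock: 16.02
position: [0.5381, 0.3257, 0.2105]
tool_rot: [-89.9, -0.1, -10.6]
force: [0.7, 2.2, 0.7]
opening: 0.0636
```

Call:
arm_command(deltas=[[0, 0, 0, 0], [0, 0, 0, 0], [0, 0, 0, 0], [0, -0.1, 0, 0], [0, -0.3, 0, 0]], claw=0.4)

```text
clock: 16.43
position: [0.5365, 0.3238, 0.224]
tool_rot: [-90.3, 0.3, -10.6]
force: [-0.0, -0.1, -3.0]
opening: 0.0601
```

```bash
python3 -c "
from h import *
tool();s=manip.read_state();print(s['position'],s['opening'])"
```

```text
t 16.43 stand-frame rel post mm [-71.7 297.5] z 0.224 rot [-90.3   0.3 -10.6] F [-0.  -0.1 -3. ]
[0.53653793 0.32382321 0.22401579] 0.06005174817936699
```

Call:
arm_command(deltas=[[0, -0.6, 0, 0], [0, -0.9, 0, 0], [0, -0.9, 0, 0], [0, -0.9, 0, -0.2], [0, -0.8, 0, -0.2]])

```text
clock: 16.85
position: [0.5375, 0.3241, 0.3923]
tool_rot: [-90.1, 0.0, -8.2]
force: [0.4, 0.8, -3.3]
opening: 0.0598
```

Call:
arm_command(deltas=[[0.1, -0.5, -0.4, 0], [0.15, -0.3, -0.6, 0], [0.17, 0, -0.75, 0], [0.17, 0, -0.75, 0], [0.17, 0, -0.75, 0]])

```text
clock: 17.27
position: [0.5486, 0.1899, 0.4223]
tool_rot: [-90.1, 0.1, -8.2]
force: [0.2, 0.0, -4.4]
opening: 0.0602
```

Call:
arm_command(deltas=[[0.17, 0, -0.75, 0], [0.17, 0, -0.75, 0], [0.17, 0, -0.75, 0], [0.17, 0, -0.7, 0], [0.17, 0, -0.6, 0]])

```text
clock: 17.68
position: [0.5616, 0.0436, 0.422]
tool_rot: [-90.1, 0.1, -8.3]
force: [-0.4, -0.0, -3.4]
opening: 0.0597
```

```bash
python3 -c "
from h import *
tool();s=manip.read_state();print(s['position'],s['opening'])"
```

```text
t 17.68 stand-frame rel post mm [-5.9 23.9] z 0.422 rot [-90.1   0.1  -8.3] F [-0.4 -0.  -3.4]
[0.56164863 0.04355622 0.42199798] 0.059703672813914845
```

Call:
arm_command(deltas=[[0.06, 0, -0.3, 0], [0.06, 0, -0.3, 0], [0, 0, 0, 0], [0, 0.3, 0, 0], [0, 0.3, 0, 0]])

```text
clock: 18.1
position: [0.5641, 0.0241, 0.3982]
tool_rot: [-89.9, -0.1, -8.1]
force: [0.4, 0.6, -3.5]
opening: 0.06
```

Call:
arm_command(deltas=[[0, 0.3, 0, 0], [0, 0.25, 0, 0], [0, 0.15, 0, 0], [0, 0, 0, 0], [0, 0, 0, 0]])

```text
clock: 18.52
position: [0.5641, 0.0229, 0.3698]
tool_rot: [-90.0, 0.0, -8.2]
force: [-0.4, 0.3, -3.1]
opening: 0.0597
```

```bash
python3 - <<'E'
from h import *
tool();s=manip.read_state();print(s['position'],s['opening'])
for c in ['top','scene']: cv2.imwrite(f'pics/{c}8.png',cams.camera(c))
b=cv2.resize(cv2.imread('pics/top8.png')[140:240,240:340],(400,400),interpolation=cv2.INTER_CUBIC)
a=cv2.resize(cv2.imread('pics/scene8.png')[170:270,230:330],(400,400),interpolation=cv2.INTER_CUBIC)
cv2.imwrite('pics/p8.png',np.hstack([b,a]))
E
```

```text
t 18.52 stand-frame rel post mm [-0.5  3.9] z 0.3698 rot [-90.    0.   -8.2] F [-0.4  0.3 -3.1]
[0.56407254 0.02293395 0.36977805] 0.05969997275687187
```

View pics/p8.png

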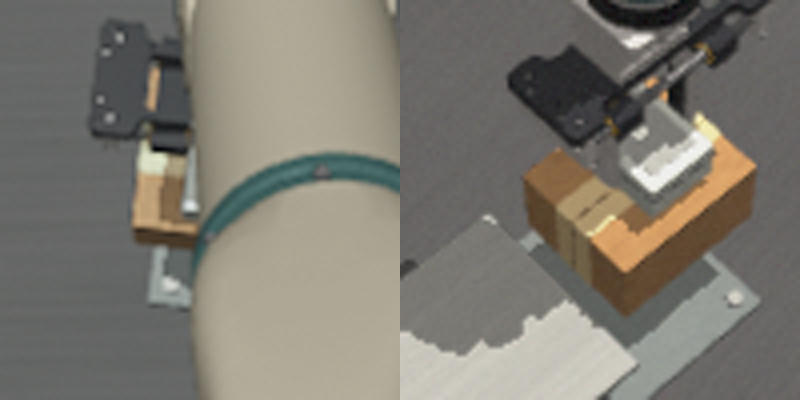

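Call:
arm_command(deltas=[[0, 0, -0.06, 0], [0, 0, -0.05, 0], [0, 0.05, 0, 0], [0, 0.05, 0, 0], [0, 0.05, 0, 0]])

```text
clock: 19.03
position: [0.5634, 0.0178, 0.3638]
tool_rot: [-90.0, -0.0, -8.2]
force: [-0.2, 1.0, -3.1]
opening: 0.0598
```

Call:
arm_command(deltas=[[0, 0.03, 0, 0], [0, 0.02, 0, 0], [0, 0.01, 0, 0], [0, 0, 0, 0], [0, 0, 0, 0]])

```text
clock: 19.45
position: [0.5635, 0.018, 0.3615]
tool_rot: [-90.0, -0.0, -8.2]
force: [1.1, 0.4, -2.9]
opening: 0.0596
```

Call:
arm_command(deltas=[[0, 0.015, 0, 0], [0, 0.015, 0, 0], [0, 0, 0, 0], [0, 0, 0, 0], [0, 0, 0, 0]])

```text
clock: 19.87
position: [0.5635, 0.0179, 0.3605]
tool_rot: [-90.0, -0.0, -8.2]
force: [-1.5, -0.2, -0.0]
opening: 0.06
```

Call:
arm_command(deltas=[[0, 0, 0, 0], [0, 0, 0, 0], [0, 0, 0, 0], [0, 0, 0, 0], [0, 0, 0, 0]], claw=0.8)

```text
clock: 20.28
position: [0.5635, 0.0179, 0.3603]
tool_rot: [-90.0, -0.0, -8.2]
force: [-0.6, -0.1, -0.1]
opening: 0.0754
```

Call:
arm_command(deltas=[[0, -0.2, 0, 0], [0, -0.4, 0, 0], [0, -0.6, 0, 0], [0, -0.9, 0, 0], [0, -0.9, 0, 0]])

```text
clock: 20.7
position: [0.563, 0.0179, 0.4816]
tool_rot: [-90.0, 0.1, -8.2]
force: [1.5, 0.6, -0.9]
opening: 0.0753
```

Call:
arm_command(deltas=[[0, 0, 0.9, 0], [0, 0, 0.9, 0], [0, 0, 0.9, 0], [0, 0, 0.9, 0], [0, 0, 0.9, 0]])

```text
clock: 21.12
position: [0.589, 0.1977, 0.4812]
tool_rot: [-90.0, -0.0, -8.2]
force: [0.7, 0.7, -0.9]
opening: 0.0752
```

Call:
arm_command(deltas=[[0, 0, 0.9, 0], [0, 0, 0.5, 0], [0, 0, 0, 0], [0, 0, 0, 0], [0, 0, 0, 0]])

```text
clock: 21.53
position: [0.5972, 0.2502, 0.4806]
tool_rot: [-90.1, -0.0, -8.3]
force: [-0.7, -0.1, -0.7]
opening: 0.0749
```

```bash
python3 - <<'E'
from h import *
tool()
for c in ['top','scene']: cv2.imwrite(f'pics/{c}9.png',cams.camera(c))
b=cv2.resize(cv2.imread('pics/top9.png')[140:240,250:350],(400,400),interpolation=cv2.INTER_CUBIC)
a=cv2.resize(cv2.imread('pics/scene9.png')[170:270,230:330],(400,400),interpolation=cv2.INTER_CUBIC)
cv2.imwrite('pics/p9.png',np.hstack([b,a]))
E
```

```text
t 21.53 stand-frame rel post mm [ -0.9 233.6] z 0.4806 rot [-90.1  -0.   -8.3] F [-0.7 -0.1 -0.7]
```

View pics/p9.png

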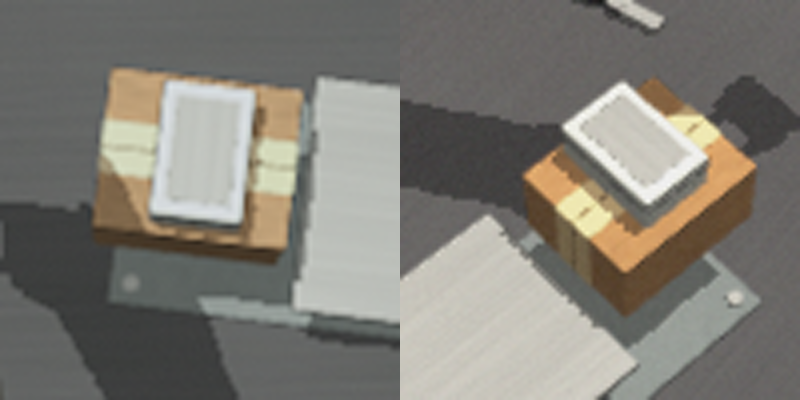

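```bash
python3 - <<'E'
from h import *
f=lambda l:[(x/4+250-.4,y/4+140-.4) for x,y in l]
v,e=rect('top',f([(112,69),(304,90),(288,250),(94,228)]),.15,.11,.13);print('carton',v,e,rel(v))
v,e=rect('top',f([(165,81),(256,88),(241,224),(150,215)]),.186,.09,.06);print('tin',v,e,rel(v))
manip.finish_job()
E
```

```text
carton [ 0.56197616  0.01804603 -7.90630636] 0.2 [-1.9 -1.2]
tin [ 0.55830749  0.01778898 -7.66969987] 1.1 [-5.5 -2. ]
the job is handed in; nothing more can be done
```

The carton is on the post alone and the tin is lid up on the middle of it. I handed the job in at about 21.6 s of the 69 s allowed; no verdict was reported.

I nudged the carton about 16 mm sideways on the ledge to line it up. Then I pushed it across the gap with two fingers on its rear face, and set the tin on top, letting go only once the wrist force showed its weight was off the gripper.

Last checks, from the top camera:
- **Carton:** about (-2, -1) mm from the post's centre, and within about 0.5° of square. Both camera views show it clear of the ledge and level by eye.
- **Tin:** about (-4, -1) mm from the carton's centre, with its sides parallel within about 0.3°. The limit is 14 mm.
- **Left alone:** the arm never went near the pliers, spool or jar, but I did not measure them again at the end.

Three readings disagreed:
- **Carton position:** the network's final reading in the top view put it 5 mm off along the stand's y axis, against about 1 mm from my corner fits.
- **Post pad:** an early rough pick in the scene view was about 10 mm off the top view. I set it aside because the fits to the ledge and pad agreed within about 1 mm.
- **Base plate:** its end showed about 25 mm short of where the stated dimensions put it. I ignored this, since the ledge and pad agreed with each other.

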